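# True the laser-bed corner with the plywood square

## Task

Take the plywood square by its orange handle, set it down in the corner of the black laser bed and press its two outer edges flat against both the aluminium face of the fixed bar and the blue face of the swing bar, so that the swing bar turns until both edges sit flush without a gap; keep it pressed there, about 6 newtons on each bar and never above 20, for at least a full second. Then lay the square flat back on its cork mat and let go, leaving the corner true. Touch the bars only with the square, and do not disturb the wooden egg, the jar or the phone.

Things in the scene. Friction and masses are not known exactly. Their poses are not given: they have to be found in the camera images.
- bed: black slatted laser bed, 230 x 230 mm plate, fixed to the table; origin at the centre of its underside, its top surface 20 mm above the origin, x and y along its edges, z up
- corner (a point): reference point on the bed's top surface at (90, 90, 20) mm in the bed's frame, with the bed's axes. The two bars enclose the region of negative x and negative y of this frame: the fixed bar along its y axis, the swing bar along its x axis
- fixed_bar: grey bar fixed to the bed, origin at the corner point, axes as the bed, with a bare aluminium face strip 18 mm high on set-screws in front. The strip's face lies parallel to y at x = -s, from y = -150 to -22 mm. s was set by hand between 0 and 9 mm and is not measured: feel for it. The strip is locked and does not give
- swing_bar (a joint): grey bar with blue face strip 18 mm high, on a friction hinge without spring (0.12 N m) about the vertical at x = -35, y = +17 mm of the corner frame; stays where left. 0 rad = square: its face is then at y = -t, from x = -150 to -22 mm; t, 0 to 9 mm, was set by hand and is not measured. Positive = free end (x = -150) leaning in to -y; starts 0.05 to 0.12, travel -0.15 to 0.25
- square_grip (a point): centre of the square's upright orange handle, a 26 x 26 mm block with sides parallel to the arms, from 12 to 64 mm above the square's underside; this point lies on its axis 42 mm above the underside. x, y along the arms, z up; the outer edges are the planes x = +48 and y = +48 mm, and the arms reach to x = -62 and y = -62 mm
- mat: cork mat, 170 x 170 x 4 mm, fixed to the table, origin at the centre of its underside; the square starts on it
- egg: small flat wooden egg blank, about 51 x 42 x 4 mm, lying loose on the bed near the edge corner opposite to the bars; origin in its underside; leave alone
- jar: glass jar with wooden cap, 64 mm diameter, 85 mm high, on the table; origin at the centre of its underside; leave alone
- phone: black phone lying flat, 150 x 72 x 9 mm; origin at the centre of its underside; leave alone
- square: loose L-shaped square of 12 mm plywood lying flat (about 220 g), arms 22 mm wide, inner corner filled; origin in its underside below the orange handle, axes as square_grip. It fits the corner with its axes parallel to the bed's: edge x = +48 mm on the fixed bar's face, edge y = +48 mm on the swing bar's. Its edges rub hard on the faces (friction about 1)
Mind the look-alikes: they are no part of the job. Several things have the shape of the square; the one meant has the colours described above. Several things have the shape of the mat; the one meant has the colours described above.

How it is judged:
By the outcome, as a careful person would: the job done as asked, in the order asked, and still so for the second after the job is handed in, with the robot touching nothing.
It also fails if it takes over 70 s, if anything falls off the work surface, if the arm or the gripper's body presses on something with over 40 N, if the wrist force passes 120 N, or if a joint passes its speed limit or range.

## Robot

A 6-joint arm with a two-finger parallel gripper is mounted at the origin on the work surface. World frame = base frame: x ahead of the robot, y to its left, z up, the work surface at z = 0. Lengths are in m, angles in rad, forces in N, time in s.
With the tool pointing down it reaches from about 0.35 to 0.85 m from the base axis. Payload 8.1 kg.
Tool frame: the origin (TCP) lies at the very end of the fingers, on their centre line; the grasp point (between the pads) lies 19 mm behind it; z points along the fingers, y is the direction in which the jaws open and shut (so a half turn about z gives the same grasp; the last joint's range is limited). The gripper opens to 85 mm and grips with 20 to 120 N. Pads are 22 mm wide; open, the fingers measure 114 mm over their backs; the gripper's body (76 mm by 85 mm) begins 54 mm behind the grasp point. The pads swing forward as they close: fully open they stand 13 mm farther back than shut.
Start: joints at [1.063, 0.13, 1.488, -0, 1.523, -0.085], TCP at [0.246, 0.547, 0.231] pointing down, gripper open.
Joint ranges: [-2.96, 2.96], [-0.89, 2.26], [0.02, 2.5], [-1.34, 4.48], [0, 2.73], [-2.66, 2.66]. Speed limits (rad/s): [2.39, 2.39, 2.79, 3.14, 3.14, 3.14].

## Interface

Orientations are given as a unit quaternion [w, x, y, z].
In Python, from plant import ctrl, imaging gives the robot as it stands.
- The arm moves only by the tool carry_out, never from a script. Its argument "commands" is a list of rows, each a list of 5 numbers: the gripper's target within -1 to 1 (fully open at 1, half-way at 0, shut at -1), then the shift along the tool's x, y, z in units of 0.1 m (1.0 is 0.1 m), then the turn about the tool's z in units of pi rad (1.0 is pi rad). A call has exactly 5 rows; each row shifts and turns the pose as measured when the row begins, along the tool's axes as they then stand; what a row does not reach is not made up. A row lasts 1/8 s, in which the tool goes at most 62.5 mm and 10.7 degrees, less where a joint would pass 70% of its speed; a pose out of reach is approached as far as the arm can. A call with a number of a shift or a turn outside -1 to 1 is refused whole. A call with a gripper value outside its range is refused whole. The fingers move at their own pace and stop on an object; the grip force is fixed at half the most. Time passes only in rows, so rows that do not move let the fingers close, or fill a call up. It gives the time, the measured TCP pose, the force and the opening at its end, in the units of the state.
- ctrl.get_obs(): the state, without advancing time (a new reading comes with each control period).
- imaging.camera(name): name is "scene" or "top" or "wrist"; returns a dict with "image" (384x512x3 uint8, red, green, blue), "z_map" (384x512 float32, m along the optical axis (not along the pixel's ray), 0 where there is no reading), "mtx" (3x3 intrinsics, pixels), "position" and "orientation" of the camera in the world. Camera axes: x right, y down, z forward; pixel columns grow to the right and rows downward; lengths in m; the calibration is good to about 2 mm. A picture is of the moment at which its call begins.
- ctrl.finish_job(): hands the job in, once; it reports no verdict.
The state is a dict: "t": time; "q": joint angles; "qvel": joint speeds; "joint_efforts": joint torques, N m; "tcp_pos": TCP position; "eef_rot": TCP orientation; "contact_force": force on the tool from outside, world axes, zero at the start; "ft_torque": the same for the moment, N m; "finger_gap": finger opening in m.
Only numpy, scipy, OpenCV 4.12 (cv2) and the standard library are available. Lean on these libraries where they do the work, as an engineer would, in place of code of your own. Each camera call takes 0.05 s, during which the arm holds its last target. There are 200 camera calls.

## Working session

There is one attempt and no reset: what is moved stays moved. The work goes in short steps, Python scripts to look and compute and a tool call to move; the robot and the scene stay as the last step left them, time stands still between calls to the robot, and variables do not carry over. Pictures are saved under pics/ and viewed, about 8 in all and at most 12, crops included, and the job is handed in when it is done.

Besides the shell and the picture viewer there is one more tool, called after "Request:" as name(argument=value, ...), one argument or row to a line, values as JSON. carry_out: Moves the arm, as the interface text tells. Shifts and turns lie within -1 to 1; 1 stands for 0.1 m of shift or pi rad of turn. Its arguments: {"type":"object","properties":{"commands":{"type":"array","items":{"type":"array","items":{"type":"number"}}}},"required":["commands"]}

```bash
mkdir -p pics; cat > h.py <<'E'
import numpy as np, cv2
from scipy.spatial.transform import Rotation as R
from plant import ctrl, imaging
def rot(q): return R.from_quat([q[1],q[2],q[3],q[0]])
def cam(n):
    c=imaging.camera(n); np.savez('pics/'+n+'.npz',**c); return c
def load(n): return dict(np.load('pics/'+n+'.npz'))
def cloud(c):
    z=c['z_map']; v,u=np.mgrid[:z.shape[0],:z.shape[1]]; K=c['mtx']
    p=np.stack([(u-K[0,2])/K[0,0]*z,(v-K[1,2])/K[1,1]*z,z],-1)
    return p@rot(c['orientation']).as_matrix().T+c['position']
def plane(c,u,v,h):
    "pixel to world at height h"
    K=c['mtx']; d=rot(c['orientation']).apply([(u-K[0,2])/K[0,0],(v-K[1,2])/K[1,1],1])
    return c['position']+d*(h-c['position'][2])/d[2]
def save(n,im,k=1): cv2.imwrite('pics/'+n+'.png',cv2.resize(im[...,::-1],None,fx=k,fy=k,interpolation=cv2.INTER_CUBIC))
E
python3 - <<'E'
from h import *
for n in('top','scene'):
    c=cam(n); save(n+'0',c['image'],1.5); print(n,c['position'],c['orientation'],c['mtx'][0])
o=ctrl.get_obs(); print(o)
E
```

```text
top [ 0.43966938 -0.02712093  1.047584  ] [ 0.04120708 -0.69699723  0.71331238 -0.06068189] [402.8855161    0.         252.25846058]
scene [ 0.88269438 -0.66686213  1.03559529] [-0.29343364  0.92931397  0.21385571 -0.06736452] [448.75276069   0.         255.69598071]
{'t': 0.1, 'q': array([ 1.06257326e+00,  1.31098752e-01,  1.48918148e+00,  9.34696409e-06,
        1.52303189e+00, -8.53684706e-02]), 'qvel': array([ 0.00065428, -0.00268596, -0.00168946,  0.00159045,  0.00107028,
        0.00014966]), 'joint_efforts': array([ 1.18859480e-03, -5.70948923e+01, -5.01943374e+01, -1.03942093e-04,
        8.00388458e-03,  1.19117963e-04]), 'tcp_pos': array([0.24592891, 0.54672312, 0.23033542]), 'eef_rot': array([-2.55900570e-04,  2.09855775e-01,  9.77731975e-01, -8.20783160e-04]), 'contact_force': array([-0.05034697,  0.16559515, -0.40916412]), 'ft_torque': array([ 0.01443168, -0.00443422,  0.02728487]), 'finger_gap': 0.08578565688146289}
```

View pics/top0.png

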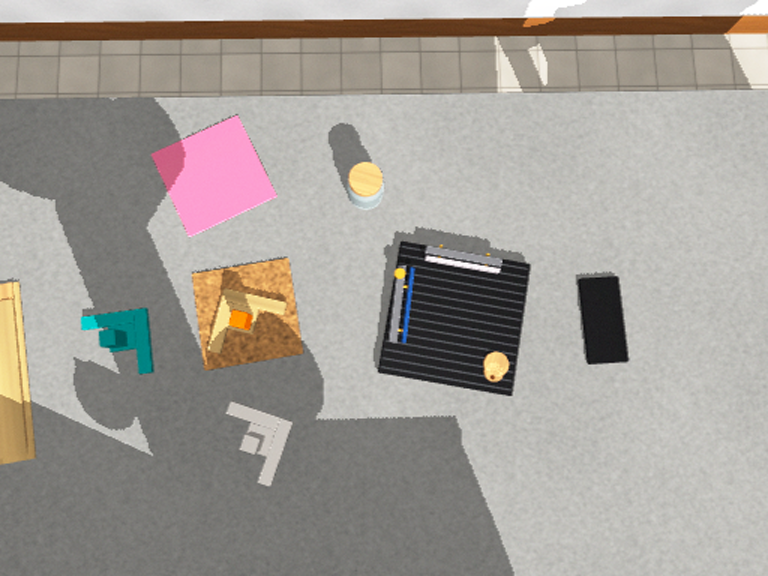

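View pics/scene0.png

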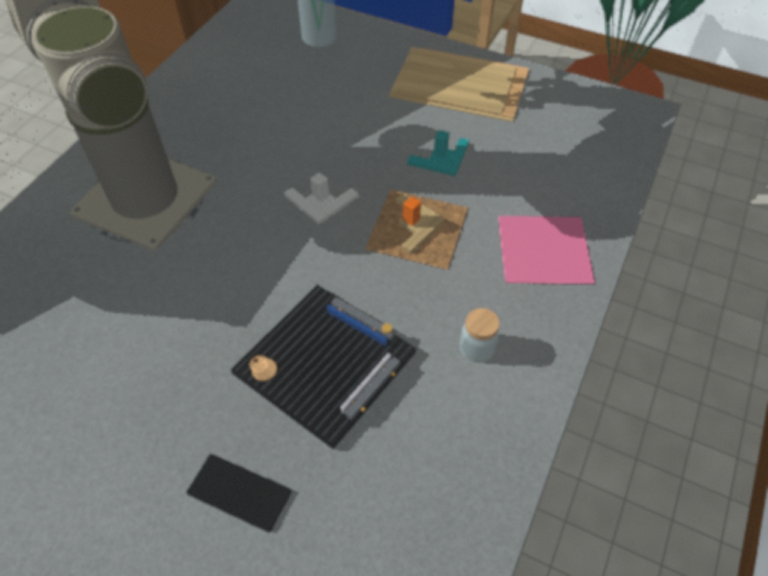

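The square meant is the ply one with the orange handle on cork, at (240,320) in the top picture. The teal (118,335) and grey (262,440) squares and the pink mat (213,175) are look-alikes. Next I take a crop to confirm.

```bash
python3 - <<'E'
from h import *
c=load('top'); im=c['image']
save('crop1',im[150:270,120:360],3.3)
P=cloud(c)
# orange handle top
hsv=cv2.cvtColor(im,cv2.COLOR_RGB2HSV)
m=(hsv[...,0]<14)&(hsv[...,1]>200)&(hsv[...,2]>150); m[:150]=0
v,u=np.nonzero(m); print('orange',len(u),u.min(),u.max(),v.min(),v.max())
p=P[m]; print('z',np.percentile(p[:,2],[5,50,95])); t=p[p[:,2]>.055]; print(t.mean(0))
mm=(m&(P[...,2]>.055)).astype(np.uint8); vv,uu=np.nonzero(mm)
pts=np.array([plane(c,a,b,.068)[:2] for a,b in zip(uu,vv)],np.float32)
print('handle',cv2.minAreaRect(pts*1000))
# ply square z~16mm within mat region
r=np.zeros_like(m); r[168:250,125:205]=1
s=r&(P[...,2]>.011)&(P[...,2]<.03); print('square px',s.sum(), cv2.minAreaRect((P[s][:,:2]*1000).astype(np.float32)))
mt=r&(P[...,2]>.002); print('mat',cv2.minAreaRect((P[mt][:,:2]*1000).astype(np.float32)))
b=np.zeros_like(m); b[155:270,245:360]=1
bb=b&(P[...,2]>.015)&(P[...,2]<.024)
print('bed',cv2.minAreaRect((P[bb][:,:2]*1000).astype(np.float32)))
bl=b&(hsv[...,0]>95)&(hsv[...,0]<125)&(hsv[...,1]>120)&(hsv[...,2]>80)
print('blue',bl.sum(),cv2.minAreaRect((P[bl][:,:2]*1000).astype(np.float32)),np.median(P[bl][:,2]))
wh=b&(hsv[...,1]<30)&(hsv[...,2]>200)&(P[...,2]>.03)
print('white',wh.sum(),cv2.minAreaRect((P[wh][:,:2]*1000).astype(np.float32)),np.median(P[wh][:,2]))
E
```

```text
orange 28 158 166 209 218
z [0.02891814 0.04873724 0.06455948]
[0.53046108 0.16012644 0.06160252]
handle ((529.7597045898438, 158.81887817382812), (1.7674697637557983, 22.252363204956055), 76.34691619873047)
square px 834 ((527.7998657226562, 167.3346405029297), (110.21128845214844, 114.73726654052734), 75.5770492553711)
mat ((548.7951049804688, 123.33953857421875), (305.1740417480469, 212.26370239257812), 88.86796569824219)
bed ((532.2784423828125, -187.5569305419922), (230.5018310546875, 229.86598205566406), 78.52678680419922)
blue 175 ((555.4940795898438, -106.43353271484375), (9.280948638916016, 130.62643432617188), 81.53578186035156) 0.038408143729234734
white 151 ((621.1461181640625, -201.3300018310547), (127.21222686767578, 7.184234619140625), 78.5584716796875) 0.03841931452533531
```

View pics/crop1.png

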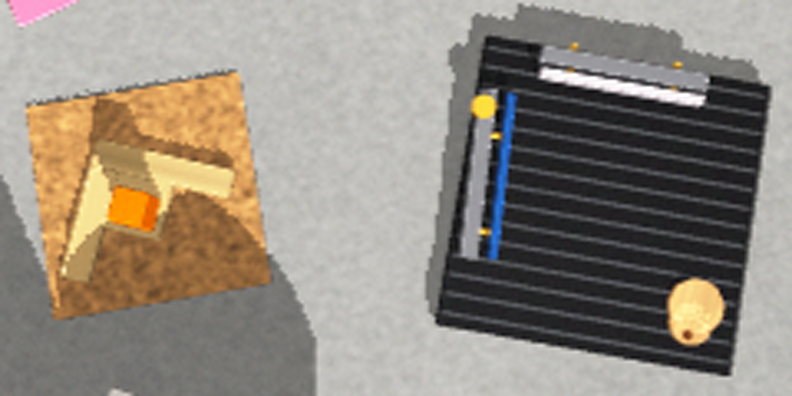

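```bash
cat >> h.py <<'E'
def to_tool(target,o=None):
    o=o or ctrl.get_obs(); d=rot(o['eef_rot']).inv().apply(np.array(target)-o['tcp_pos']); return d*10
def yaw(o=None):
    "world yaw of tool y minus 90deg -> yaw of the square/bed axes it is aligned with"
    o=o or ctrl.get_obs(); y=rot(o['eef_rot']).as_matrix()[:,1]; return np.degrees(np.arctan2(-y[0],y[1]))
E
python3 - <<'E'
from h import *
c=load('top'); im=c['image']; P=cloud(c)
hsv=cv2.cvtColor(im,cv2.COLOR_RGB2HSV)
r=np.zeros(im.shape[:2],bool); r[190:235,140:185]=1
m=r&(P[...,2]>.06); v,u=np.nonzero(m); print(len(u),'handle top',P[m].mean(0),cv2.minAreaRect((P[m][:,:2]*1000).astype(np.float32)))
# square arms fit
r[:]=0; r[168:250,125:205]=1
s=r&(P[...,2]>.013)&(P[...,2]<.019); q=P[s][:,:2]*1000
print(cv2.minAreaRect(q.astype(np.float32)))
mt=r&(P[...,2]>.0025)&(P[...,2]<.006); k=cv2.morphologyEx(mt.astype(np.uint8),cv2.MORPH_OPEN,np.ones((3,3)))>0
print('mat',cv2.minAreaRect((P[k][:,:2]*1000).astype(np.float32)))
print('tool yaw',yaw(),to_tool([.533,.167,.2]))
E
```

```text
133 handle top [0.52563063 0.15536138 0.14976851] ((495.6387634277344, 76.65364074707031), (234.23013305664062, 27.261323928833008), 68.29899597167969)
((527.794677734375, 167.33929443359375), (110.08729553222656, 114.83374786376953), 75.48925018310547)
mat ((545.2789306640625, 169.24887084960938), (156.64260864257812, 164.6068878173828), 14.878904342651367)
tool yaw -24.22780228906236 [-4.17616269 -2.28421147  0.30661508]
```

Request:
carry_out(
  commands=[
    [1,0,0,0,-0.054],
    [1,-0.47,-0.37,0.03,0],
    [1,-0.47,-0.37,0.03,0],
    [1,-0.47,-0.37,0.03,0],
    [1,-0.47,-0.37,0.03,0],
  ],
)

```text
t: 0.72
tcp_pos: [0.3921, 0.3545, 0.2154]
eef_rot: [-0.001, 0.119, 0.993, -0.002]
contact_force: [1.1, 0.6, -0.8]
finger_gap: 0.0849
```

```bash
python3 - <<'E'
from h import *
o=ctrl.get_obs(); print(o['tcp_pos'],yaw(o),to_tool([.531,.164,.2],o))
E
```

```text
[0.39209068 0.35453153 0.21540535] -13.70425599260248 [-1.80132983 -1.52128066  0.15638062]
```

Request:
carry_out(
  commands=[
    [1,-0.46,-0.38,0.04,0],
    [1,-0.46,-0.38,0.04,0],
    [1,-0.46,-0.38,0.04,0],
    [1,-0.38,-0.33,0.04,0.004],
    [1,0,0,0,0],
  ],
)

```text
t: 1.35
tcp_pos: [0.5322, 0.1592, 0.1968]
eef_rot: [-0.003, 0.128, 0.992, -0.003]
contact_force: [-0.3, 0.3, 0.3]
finger_gap: 0.0853
```

```bash
python3 - <<'E'
from h import *
o=ctrl.get_obs(); print(o['tcp_pos'],yaw(o),o['contact_force'],o['ft_torque'])
c=cam('wrist'); save('w1',c['image'],1.4); P=cloud(c); z=P[...,2]
print(c['position'],c['mtx'][0])
for lo,hi in((.064,.072),(.013,.019)):
    m=((z>lo)&(z<hi)); n,l,st,ce=cv2.connectedComponentsWithStats(m.astype(np.uint8))
    for i in range(1,n):
        if st[i,4]>300: print(lo,st[i],cv2.minAreaRect((P[l==i][:,:2]*1000).astype(np.float32)))
E
```

```text
[0.53215278 0.15918198 0.19680112] -14.725262064877482 [-0.25819509  0.25887131  0.28993146] [ 0.02945206  0.06356764 -0.04101755]
[0.45984426 0.17915342 0.34096588] [293.61974393   0.         256.9965373 ]
0.064 [478  78  33  38 816] ((508.4090270996094, 382.74444580078125), (25.70557975769043, 26.496910095214844), 5.667969226837158)
0.064 [260 169  27  27 719] ((534.3214111328125, 173.87416076660156), (25.206945419311523, 26.4099063873291), 75.47161865234375)
0.013 [ 152    0  111   40 1929] ((368.8145751953125, 150.1605987548828), (109.2188720703125, 31.240413665771484), 69.99466705322266)
0.013 [ 399   49  113  107 3138] ((501.41900634765625, 384.05340576171875), (109.63382720947266, 100.5408935546875), 6.847324848175049)
0.013 [ 218  114   99   97 3799] ((525.9099731445312, 168.81460571289062), (109.86602783203125, 109.40254211425781), 75.48685455322266)
0.013 [ 51 143  44 154 536] ((540.5169067382812, -70.86774444580078), (3.022726058959961, 198.33334350585938), 78.68550109863281)
```

View pics/w1.png

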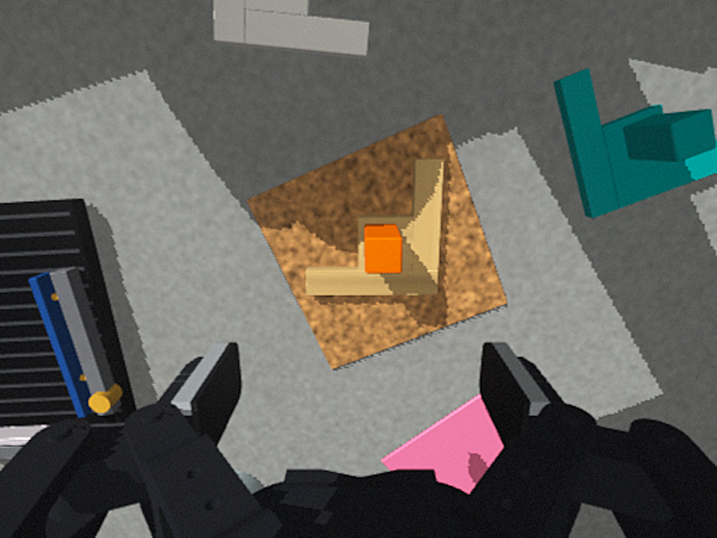

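The picture shows the square with the orange handle at (383,250), ply-coloured, on the cork mat. It is the right one. The grey square (290,25) and teal square (640,140) lie clear of it.

Request:
carry_out(
  commands=[
    [1,0.016,0.148,0.2,0],
    [1,0,0,0.5,0],
    [1,0,0,0.5,0],
    [1,0,0,0.3,0],
    [1,0,0,0,0],
  ],
)

```text
t: 2.02
tcp_pos: [0.5272, 0.1852, 0.038]
eef_rot: [-0.004, 0.123, 0.992, -0.002]
contact_force: [-0.4, -0.5, 0.2]
finger_gap: 0.085
```

```bash
python3 - <<'E'
from h import *
o=ctrl.get_obs(); print(o['tcp_pos'],yaw(o),to_tool([.5343,.1739,.027],o),o['contact_force'],o['eef_rot'])
E
```

```text
[0.5271975  0.18521694 0.0379604 ] -14.12223516502021 [-0.0973978  -0.09192023  0.10922114] [-0.37259985 -0.5446496   0.21159772] [-0.0043849   0.12293599  0.99240337 -0.00174822]
```

Request:
carry_out(
  commands=[
    [1,-0.09,-0.09,0,-0.002],
    [1,0,0,0,0],
    [1,0,0,0.05,0],
    [1,0,0,0.05,0],
    [1,0,0,0,0],
  ],
)

```text
t: 2.65
tcp_pos: [0.5369, 0.1762, 0.032]
eef_rot: [-0.001, 0.119, 0.993, -0.0]
contact_force: [0.6, -0.8, 0.3]
finger_gap: 0.0856
```

```bash
cat >> h.py <<'E'
def rep(target=None):
    o=ctrl.get_obs(); M=rot(o['eef_rot']).as_matrix()
    f=M.T@o['contact_force']
    print('t %.2f'%o['t'],'tcp',o['tcp_pos'].round(4),'yaw %.2f'%yaw(o),'toolz tilt deg (world xy)',np.degrees(M[:2,2]).round(2),'gap %.4f'%o['finger_gap'],'F tool',f.round(2),'T tool',(M.T@o['ft_torque']).round(3))
    if target is not None: print('to target (tool,units)',to_tool(target,o).round(3))
E
python3 -c "
from h import *
rep([.5343,.1739,.027])"
```

```text
t 2.65 tcp [0.5369 0.1762 0.032 ] yaw -13.62 toolz tilt deg (world xy) [-0.11 -0.03] gap 0.0856 F tool [-0.79 -0.67 -0.29] T tool [ 0.051 -0.028  0.021]
to target (tool,units) [ 0.02  -0.029  0.05 ]
```

Request:
carry_out(
  commands=[
    [1,0.02,-0.03,0.04,0.005],
    [1,0,0,0,0],
    [-1,0,0,0,0],
    [-1,0,0,0,0],
    [-1,0,0,0,0],
  ],
)

```text
t: 3.28
tcp_pos: [0.5342, 0.1735, 0.028]
eef_rot: [-0.001, 0.127, 0.992, -0.0]
contact_force: [-0.5, 0.8, 0.1]
finger_gap: 0.0324
```

Request:
carry_out(
  commands=[
    [-1,0,0,0,0],
    [-1,0,0,0,0],
    [-1,0,0,0,0],
    [-1,0,0,0,0],
    [-1,0,0,0,0],
  ],
)

```text
t: 3.9
tcp_pos: [0.5344, 0.1736, 0.0281]
eef_rot: [-0.001, 0.127, 0.992, -0.0]
contact_force: [-0.0, 0.3, -0.3]
finger_gap: 0.0254
```

```bash
python3 -c "
from h import *
rep([.5343,.1739,.027])"
```

```text
t 3.90 tcp [0.5344 0.1736 0.0281] yaw -14.60 toolz tilt deg (world xy) [-0.08 -0.01] gap 0.0254 F tool [0.11 0.24 0.32] T tool [-0.034  0.069  0.002]
to target (tool,units) [0.001 0.002 0.011]
```

Request:
carry_out(
  commands=[
    [-1,0,0,-0.2,0],
    [-1,0,0,-0.35,0],
    [-1,0,0,-0.35,-0.017],
    [-1,0,0,0,0],
    [-1,0,0,0,0],
  ],
)

```text
t: 4.53
tcp_pos: [0.5328, 0.1732, 0.1219]
eef_rot: [-0.002, 0.1, 0.995, -0.001]
contact_force: [-0.0, -0.1, -3.7]
finger_gap: 0.0254
```

```bash
python3 -c "
from h import *
rep([.5647,-.1789,.105])"
```

```text
t 4.53 tcp [0.5328 0.1732 0.1219] yaw -11.52 toolz tilt deg (world xy) [-0.25 -0.07] gap 0.0254 F tool [-0.01 -0.08  3.74] T tool [ 0.042  0.002 -0.048]
to target (tool,units) [-1.017 -3.386  0.172]
```

Request:
carry_out(
  commands=[
    [-1,-0.1,-0.3,0,0],
    [-1,-0.15,-0.5,0,0],
    [-1,-0.15,-0.5,0,0],
    [-1,-0.15,-0.5,0,0],
    [-1,-0.15,-0.45,0,0],
  ],
)

```text
t: 5.15
tcp_pos: [0.5518, -0.0638, 0.1139]
eef_rot: [-0.008, 0.099, 0.995, -0.001]
contact_force: [-0.2, -0.7, -1.9]
finger_gap: 0.0256
```

Request:
carry_out(
  commands=[
    [-1,-0.1,-0.4,0,0],
    [-1,-0.06,-0.2,0,0],
    [-1,0,-0.1,0,0],
    [-1,0,0,0,0],
    [-1,0,0,0,0],
  ],
)

```text
t: 5.78
tcp_pos: [0.55, -0.138, 0.108]
eef_rot: [-0.012, 0.101, 0.995, 0.001]
contact_force: [-0.3, -0.7, -1.9]
finger_gap: 0.0256
```

```bash
python3 -c "
from h import *
rep([.5647,-.1789,.105])"
```

```text
t 5.78 tcp [ 0.55  -0.138  0.108] yaw -11.63 toolz tilt deg (world xy) [-1.39  0.22] gap 0.0256 F tool [ 0.08 -0.78  1.94] T tool [-0.002 -0.025 -0.032]
to target (tool,units) [-0.227 -0.371  0.025]
```

Request:
carry_out(
  commands=[
    [-1,-0.1,-0.18,0.02,0],
    [-1,-0.1,-0.18,0,0],
    [-1,0,0,0,0],
    [-1,0,0,0,0],
    [-1,0,0,0,0],
  ],
)

```text
t: 6.4
tcp_pos: [0.5638, -0.1779, 0.1056]
eef_rot: [-0.012, 0.1, 0.995, 0.001]
contact_force: [-0.6, 0.4, -3.3]
finger_gap: 0.0256
```

```bash
python3 -c "
from h import *
rep([.5647,-.1789,.105])"
```

```text
t 6.40 tcp [ 0.5638 -0.1779  0.1056] yaw -11.48 toolz tilt deg (world xy) [-1.36  0.23] gap 0.0256 F tool [0.63 0.24 3.35] T tool [ 0.062  0.067 -0.032]
to target (tool,units) [-0.011 -0.008  0.006]
```

Request:
carry_out(
  commands=[
    [-1,0,0,0.2,0],
    [-1,0,0,0.2,0],
    [-1,0,0,0.06,0],
    [-1,0,0,0,0],
    [-1,0,0,0,0],
  ],
)

```text
t: 7.02
tcp_pos: [0.5612, -0.1763, 0.0547]
eef_rot: [-0.013, 0.1, 0.995, 0.001]
contact_force: [-0.3, -0.2, -2.7]
finger_gap: 0.0255
```

```bash
python3 - <<'E'
from h import *
rep([.5647,-.1789,.0441])
c=cam('scene'); save('s2',c['image'][170:320,140:300],4)
c=cam('top'); save('t2',c['image'][150:270,240:370],5)
E
```

```text
t 7.03 tcp [ 0.5612 -0.1763  0.0547] yaw -11.43 toolz tilt deg (world xy) [-1.52  0.3 ] gap 0.0255 F tool [ 0.14 -0.27  2.73] T tool [-0.022 -0.065  0.023]
to target (tool,units) [-0.042 -0.019  0.105]
```

View pics/s2.png

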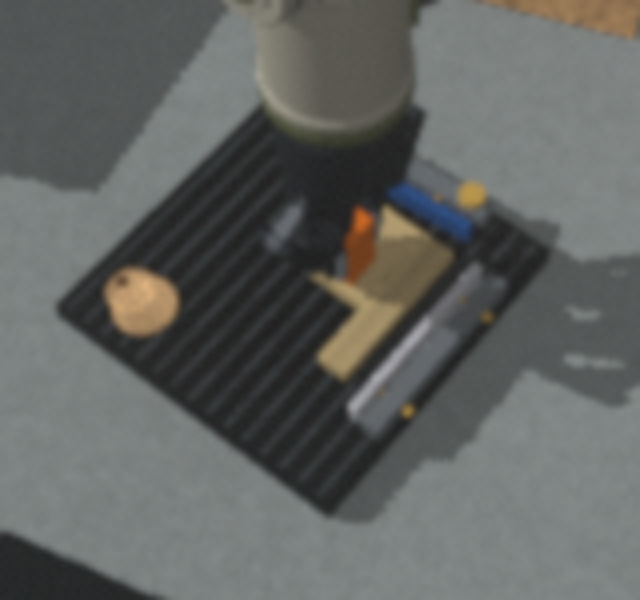

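The crop shows the square over the bed inside the corner, with clear gaps to the blue face (430,210) and the aluminium face (415,340). The egg (140,300) is far away.

Request:
carry_out(
  commands=[
    [-1,0,0,0.05,0],
    [-1,0,0,0.03,0],
    [-1,0,0,0.02,0],
    [-1,0,0,0.01,0],
    [-1,0,0,0.01,0],
  ],
)

```text
t: 7.75
tcp_pos: [0.562, -0.1768, 0.045]
eef_rot: [-0.012, 0.1, 0.995, 0.001]
contact_force: [-7.9, 2.7, 10.6]
finger_gap: 0.0253
```

```bash
python3 -c "
from h import *
rep([.5647,-.1789,.0441])"
```

```text
t 7.75 tcp [ 0.562  -0.1768  0.045 ] yaw -11.44 toolz tilt deg (world xy) [-1.38  0.24] gap 0.0253 F tool [  8.58   1.05 -10.39] T tool [-0.211  0.976 -0.019]
to target (tool,units) [-0.03  -0.015  0.008]
```

Request:
carry_out(
  commands=[
    [-1,0,0,0.005,0],
    [-1,0,0,0.005,0],
    [-1,0,0,0.005,0],
    [-1,0,0,0.005,0],
    [-1,0,0,0.005,0],
  ],
)

```text
t: 8.38
tcp_pos: [0.5622, -0.1768, 0.0451]
eef_rot: [-0.012, 0.1, 0.995, 0.001]
contact_force: [-5.3, 1.2, 6.4]
finger_gap: 0.0255
```

```bash
python3 -c "
from h import *
rep([.5647,-.1789,.0441])"
```

```text
t 8.38 tcp [ 0.5622 -0.1768  0.0451] yaw -11.43 toolz tilt deg (world xy) [-1.37  0.23] gap 0.0255 F tool [ 5.55  0.09 -6.26] T tool [-0.128  0.651  0.029]
to target (tool,units) [-0.029 -0.015  0.009]
```

The tool is leaning 1.4° about the jaw axis. If I let go and grip again on the bed, the square will lie flat.

Request:
carry_out(
  commands=[
    [-1,0,0,0,0],
    [-0.2,0,0,0,0],
    [-0.2,0,0,0,0],
    [-0.2,0,0,-0.005,0],
    [-0.2,0,0,0,0],
  ],
)

```text
t: 9.0
tcp_pos: [0.5632, -0.1772, 0.0457]
eef_rot: [-0.011, 0.1, 0.995, 0.001]
contact_force: [-0.2, 0.2, 0.2]
finger_gap: 0.0345
```

Request:
carry_out(
  commands=[
    [-1,0,0,0,0],
    [-1,0,0,0,0],
    [-1,0,0,0,0],
    [-1,0,0,0,0],
    [-1,0,0,0,0],
  ],
)

```text
t: 9.62
tcp_pos: [0.5634, -0.1773, 0.0458]
eef_rot: [-0.011, 0.1, 0.995, 0.001]
contact_force: [1.0, 0.0, -0.6]
finger_gap: 0.0249
```

```bash
python3 -c "
from h import *
rep([.5647,-.1789,.0441])"
```

```text
t 9.62 tcp [ 0.5634 -0.1773  0.0458] yaw -11.44 toolz tilt deg (world xy) [-1.22  0.18] gap 0.0249 F tool [-0.94  0.2   0.55] T tool [-0.068  0.05   0.   ]
to target (tool,units) [-0.016 -0.013  0.017]
```

Request:
carry_out(
  commands=[
    [-1,-0.01,0,-0.0002,0],
    [-1,-0.01,0,-0.0002,0],
    [-1,-0.01,0,-0.0002,0],
    [-1,-0.01,0,-0.0002,0],
    [-1,0,0,0,0],
  ],
)

```text
t: 10.25
tcp_pos: [0.5642, -0.1774, 0.0461]
eef_rot: [-0.014, 0.1, 0.995, 0.001]
contact_force: [0.8, -0.3, -1.2]
finger_gap: 0.0255
```

```bash
cat >> h.py <<'E'
C=np.array([.6384,-.1173]); B=np.radians(-11.47)
def bed():
    "square pose and forces in bed axes"
    o=ctrl.get_obs(); A=np.array([[np.cos(B),np.sin(B)],[-np.sin(B),np.cos(B)]])
    print('xy corner mm',(A@(o['tcp_pos'][:2]-C)*1000).round(2),'z %.2f'%(o['tcp_pos'][2]*1000),'yaw rel %.2f'%(yaw(o)+11.47),'F bed',(A@o['contact_force'][:2]).round(2),'Fz %.2f'%o['contact_force'][2],'T bed',(A@o['ft_torque'][:2]).round(3),'Tz %.3f'%o['ft_torque'][2],'t %.2f'%o['t'])
E
python3 -c "
from h import *
bed();rep()"
```

```text
xy corner mm [-60.73 -73.65] z 46.07 yaw rel 0.04 F bed [ 0.88 -0.16] Fz -1.19 T bed [-0.003 -0.226] Tz -0.005 t 10.25
t 10.25 tcp [ 0.5642 -0.1774  0.0461] yaw -11.43 toolz tilt deg (world xy) [-1.64  0.28] gap 0.0255 F tool [-0.92 -0.16  1.17] T tool [ 0.003 -0.226  0.006]
```

Request:
carry_out(
  commands=[
    [-1,-0.03,0,-0.001,0],
    [-1,0,0,0,0],
    [-1,0,0,0,0],
    [-1,0,0,0,0],
    [-1,0,0,0,0],
  ],
)

```text
t: 10.88
tcp_pos: [0.5669, -0.1779, 0.0461]
eef_rot: [-0.015, 0.1, 0.995, 0.001]
contact_force: [-1.1, 1.4, 1.4]
finger_gap: 0.0254
```

```bash
python3 -c "
from h import *
bed();rep()"
```

```text
xy corner mm [-58.04 -73.64] z 46.06 yaw rel 0.05 F bed [-1.38  1.1 ] Fz 1.35 T bed [0.013 0.069] Tz -0.015 t 10.88
t 10.88 tcp [ 0.5669 -0.1779  0.0461] yaw -11.42 toolz tilt deg (world xy) [-1.68  0.29] gap 0.0254 F tool [ 1.42  1.1  -1.31] T tool [-0.013  0.069  0.015]
```

```bash
python3 - <<'E'
from h import *
A=np.array([[np.cos(B),np.sin(B)],[-np.sin(B),np.cos(B)]])
for n in('wrist','top'):
    c=cam(n); P=cloud(c); q=np.c_[(P[...,:2].reshape(-1,2)-C)@A.T*1000,P[...,2].ravel()*1000]
    q=q[(abs(q[:,0]+70)<110)&(abs(q[:,1]+70)<110)]
    for nm,lo,hi in(('ply',29,35),('bars',36.5,41)):
        s=q[(q[:,2]>lo)&(q[:,2]<hi)]; print(n,nm,len(s))
        for a,b in((-125,-100),(-100,-75),(-75,-50),(-50,-25)):
            f=s[(s[:,1]>a)&(s[:,1]<b)&(s[:,0]>-20 if nm=='bars' else s[:,0]>-90)]; g=s[(s[:,0]>a)&(s[:,0]<b)&(s[:,1]>-35)]
            print((a,b),'x range',np.percentile(f[:,0],[1,99]).round(1) if len(f)>5 else 0,'y range',np.percentile(g[:,1],[1,99]).round(1) if len(g)>5 else 0)
    save('%s3'%n,c['image'],1.4)
E
```

```text
wrist ply 11482
(-125, -100) x range [-34.1 -27.3] y range [-34.7  18.9]
(-100, -75) x range [-77.8  11.2] y range [-34.9  20. ]
(-75, -50) x range [-77.9  10.8] y range [-34.7  21.3]
(-50, -25) x range [-89.5 -31.4] y range [-34.8  22. ]
wrist bars 4888
(-125, -100) x range 0 y range [-10.2  15.5]
(-100, -75) x range [-3.9  3.3] y range [-8.9 15.8]
(-75, -50) x range [-3.9  4. ] y range [-7.6 16.3]
(-50, -25) x range 0 y range [-6.3 26.4]
top ply 211
(-125, -100) x range 0 y range [-1.7 18.2]
(-100, -75) x range [-77.6 -70.4] y range [-3.9 18.7]
(-75, -50) x range [-77.8 -72.5] y range [-1.2 20.7]
(-50, -25) x range [-15.6  19.2] y range [ 1.5 21.7]
top bars 204
(-125, -100) x range 0 y range [-10.2  17.8]
(-100, -75) x range 0 y range [-9.4 17.5]
(-75, -50) x range 0 y range [-8.1 18.8]
(-50, -25) x range [-3.2 17.5] y range [-6.2 25. ]
```

View pics/wrist3.png

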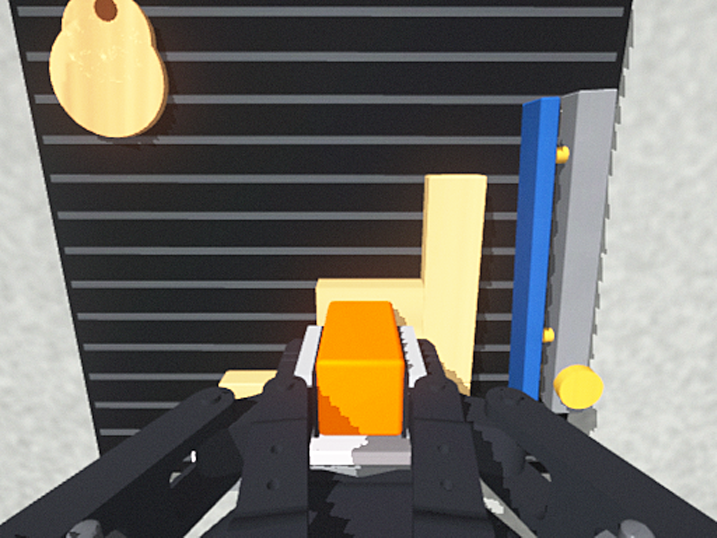

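The wrist picture shows the square flat and parallel to both bars. The gap to the blue face at (520,300) is about 20 mm, and the egg (105,80) is clear. The face estimates in the corner frame are x ≈ -3.9 for the aluminium and y ≈ -5.5 for the blue, with a lean of 0.05.

Request:
carry_out(
  commands=[
    [-1,-0.03,0,-0.001,0],
    [-1,0,0,0,0],
    [-1,-0.015,0,-0.0005,0],
    [-1,0,0,0,0],
    [-1,0,0,0,0],
  ],
)

```text
t: 11.6
tcp_pos: [0.5704, -0.1786, 0.0462]
eef_rot: [-0.016, 0.1, 0.995, 0.001]
contact_force: [-2.6, 0.2, 2.3]
finger_gap: 0.0254
```

```bash
python3 -c "
from h import *
bed();rep()"
```

```text
xy corner mm [-54.48 -73.63] z 46.18 yaw rel 0.04 F bed [-2.6  -0.32] Fz 2.32 T bed [-0.059  0.225] Tz 0.004 t 11.60
t 11.60 tcp [ 0.5704 -0.1786  0.0462] yaw -11.43 toolz tilt deg (world xy) [-1.8   0.32] gap 0.0254 F tool [ 2.67 -0.32 -2.24] T tool [ 0.059  0.225 -0.002]
```

Request:
carry_out(
  commands=[
    [-1,-0.012,0,-0.003,0],
    [-1,0,0,0,0],
    [-1,-0.01,0,-0.001,0],
    [-1,0,0,0,0],
    [-1,0,0,0,0],
  ],
)

```text
t: 12.22
tcp_pos: [0.5722, -0.179, 0.0463]
eef_rot: [-0.016, 0.1, 0.995, 0.001]
contact_force: [-2.8, 1.0, 2.3]
finger_gap: 0.0253
```

```bash
python3 -c "
from h import *
bed();rep()"
```

```text
xy corner mm [-52.66 -73.6 ] z 46.25 yaw rel 0.05 F bed [-2.93  0.39] Fz 2.32 T bed [-0.01   0.392] Tz 0.035 t 12.22
t 12.22 tcp [ 0.5722 -0.179   0.0463] yaw -11.42 toolz tilt deg (world xy) [-1.87  0.34] gap 0.0253 F tool [ 3.    0.39 -2.23] T tool [ 0.011  0.392 -0.035]
```

Request:
carry_out(
  commands=[
    [-1,-0.008,0,-0.003,0],
    [-1,0,0,0,0],
    [-1,-0.007,0,-0.002,0],
    [-1,0,0,0,0],
    [-1,0,0,0,0],
  ],
)

```text
t: 12.85
tcp_pos: [0.5738, -0.1792, 0.0463]
eef_rot: [-0.016, 0.1, 0.995, 0.001]
contact_force: [-2.5, 1.3, 1.2]
finger_gap: 0.0256
```

```bash
python3 -c "
from h import *
bed();rep()"
```

```text
xy corner mm [-51.01 -73.55] z 46.28 yaw rel 0.05 F bed [-2.72  0.78] Fz 1.18 T bed [-0.052  0.28 ] Tz -0.009 t 12.85
t 12.85 tcp [ 0.5738 -0.1792  0.0463] yaw -11.42 toolz tilt deg (world xy) [-1.86  0.34] gap 0.0256 F tool [ 2.75  0.78 -1.09] T tool [0.051 0.28  0.011]
```

Request:
carry_out(
  commands=[
    [-1,-0.007,0,-0.002,0],
    [-1,0,0,0,0],
    [-1,-0.006,0,-0.001,0],
    [-1,0,0,0,0],
    [-1,0,0,0,0],
  ],
)

```text
t: 13.48
tcp_pos: [0.5752, -0.1795, 0.0463]
eef_rot: [-0.016, 0.1, 0.995, 0.001]
contact_force: [-1.6, -0.3, -0.5]
finger_gap: 0.0254
```

```bash
python3 -c "
from h import *
bed()"
```

```text
xy corner mm [-49.56 -73.54] z 46.28 yaw rel 0.04 F bed [-1.48 -0.58] Fz -0.48 T bed [-0.056  0.184] Tz 0.008 t 13.47
```

Request:
carry_out(
  commands=[
    [-1,-0.006,0,-0.001,0],
    [-1,0,0,0,0],
    [-1,-0.006,0,0,0],
    [-1,0,0,0,0],
    [-1,0,0,0,0],
  ],
)

```text
t: 14.1
tcp_pos: [0.5754, -0.1795, 0.0464]
eef_rot: [-0.018, 0.1, 0.995, 0.002]
contact_force: [-4.3, 0.8, 0.2]
finger_gap: 0.0253
```

```bash
python3 -c "
from h import *
bed()
c=cam('scene'); save('s4',c['image'][195:285,200:290],6.6)"
```

```text
xy corner mm [-49.4 -73.5] z 46.40 yaw rel 0.03 F bed [-4.35 -0.11] Fz 0.23 T bed [-0.031  0.41 ] Tz -0.027 t 14.10
```

View pics/s4.png

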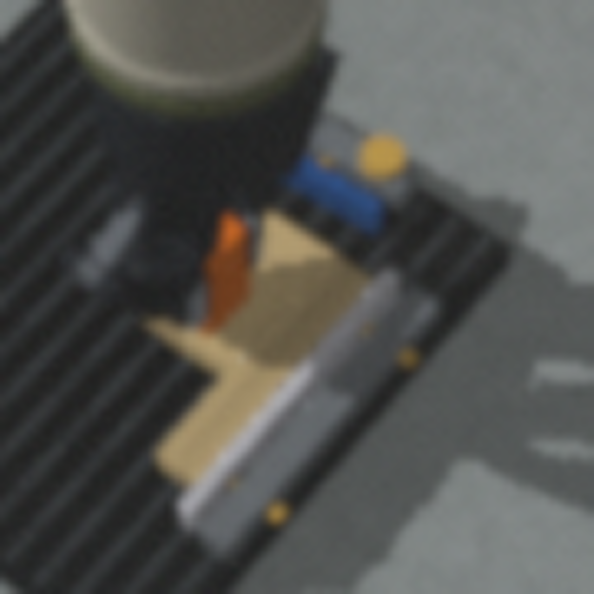

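The crop shows the ply edge lying against the aluminium strip along (180,490)-(390,270), and the blue strip (340,195) is still apart from the square. The force agrees with contact. I back off 1 mm and then go towards the blue face.

Request:
carry_out(
  commands=[
    [-1,0.012,0,0,0],
    [-1,0,0,0,0],
    [-1,0,0.07,0,0],
    [-1,0,0.05,0,0],
    [-1,0,0,0,0],
  ],
)

```text
t: 14.78
tcp_pos: [0.5776, -0.1667, 0.0463]
eef_rot: [-0.017, 0.1, 0.995, 0.001]
contact_force: [-1.8, -0.4, -1.7]
finger_gap: 0.025
```

```bash
python3 -c "
from h import *
bed();rep()"
```

```text
xy corner mm [-49.77 -60.53] z 46.31 yaw rel 0.04 F bed [-1.72 -0.74] Fz -1.72 T bed [0.029 0.073] Tz -0.006 t 14.78
t 14.78 tcp [ 0.5776 -0.1667  0.0463] yaw -11.43 toolz tilt deg (world xy) [-1.87  0.35] gap 0.0250 F tool [ 1.66 -0.74  1.78] T tool [-0.029  0.073  0.005]
```

Request:
carry_out(
  commands=[
    [-1,0,0.02,0,0],
    [-1,0,0,0,0],
    [-1,0,0.02,0,0],
    [-1,0,0,0,0],
    [-1,0,0,0,0],
  ],
)

```text
t: 15.4
tcp_pos: [0.5784, -0.1627, 0.0463]
eef_rot: [-0.017, 0.099, 0.995, 0.001]
contact_force: [-0.6, -1.1, -2.1]
finger_gap: 0.0254
```

```bash
python3 -c "
from h import *
bed()"
```

```text
xy corner mm [-49.76 -56.38] z 46.30 yaw rel 0.06 F bed [-0.39 -1.18] Fz -2.10 T bed [-0.11   0.013] Tz 0.034 t 15.40
```

Request:
carry_out(
  commands=[
    [-1,0,0.008,0.001,0],
    [-1,0,0,0,0],
    [-1,0,0.008,0,0],
    [-1,0,0,0,0],
    [-1,0,0,0,0],
  ],
)

```text
t: 16.02
tcp_pos: [0.5785, -0.1619, 0.0463]
eef_rot: [-0.017, 0.1, 0.995, 0.001]
contact_force: [-1.2, -2.2, -0.9]
finger_gap: 0.0253
```

```bash
python3 -c "
from h import *
bed()"
```

```text
xy corner mm [-49.86 -55.61] z 46.33 yaw rel 0.05 F bed [-0.71 -2.43] Fz -0.94 T bed [-0.398  0.118] Tz 0.068 t 16.02
```

Request:
carry_out(
  commands=[
    [-1,0,0.011,0,0],
    [-1,0,0,0,0],
    [-1,0,0.011,0,0],
    [-1,0,0,0,0],
    [-1,0,0,0,0],
  ],
)

```text
t: 16.65
tcp_pos: [0.5788, -0.1599, 0.0463]
eef_rot: [-0.017, 0.1, 0.995, 0.0]
contact_force: [-1.5, -3.3, -1.5]
finger_gap: 0.0253
```

```bash
python3 -c "
from h import *
bed();rep()"
```

```text
xy corner mm [-49.98 -53.57] z 46.33 yaw rel 0.04 F bed [-0.85 -3.57] Fz -1.47 T bed [-0.559  0.152] Tz 0.135 t 16.65
t 16.65 tcp [ 0.5788 -0.1599  0.0463] yaw -11.43 toolz tilt deg (world xy) [-1.92  0.25] gap 0.0253 F tool [ 0.8  -3.56  1.51] T tool [ 0.563  0.152 -0.117]
```

Request:
carry_out(
  commands=[
    [-1,0,0.008,0.001,0],
    [-1,0,0,0,0],
    [-1,0,0.008,0,0],
    [-1,0,0,0,0],
    [-1,0,0,0,0],
  ],
)

```text
t: 17.27
tcp_pos: [0.5788, -0.1596, 0.0465]
eef_rot: [-0.017, 0.1, 0.995, -0.001]
contact_force: [-1.9, -2.8, -1.0]
finger_gap: 0.0253
```

```bash
python3 -c "
from h import *
bed()"
```

```text
xy corner mm [-49.96 -53.29] z 46.46 yaw rel 0.03 F bed [-1.32 -3.15] Fz -0.96 T bed [-0.55   0.196] Tz 0.110 t 17.27
```

Request:
carry_out(
  commands=[
    [-1,0,0.01,0,0],
    [-1,0,0.01,0,0],
    [-1,0,0.01,0,0],
    [-1,0,0.01,0,0],
    [-1,0,0.01,0,0],
  ],
)

```text
t: 17.9
tcp_pos: [0.5788, -0.1594, 0.0468]
eef_rot: [-0.017, 0.1, 0.995, -0.004]
contact_force: [-4.3, -7.6, -0.3]
finger_gap: 0.0254
```

```bash
python3 -c "
from h import *
bed();rep()"
```

```text
xy corner mm [-50.01 -53.07] z 46.82 yaw rel -0.02 F bed [-2.74 -8.26] Fz -0.35 T bed [-1.357  0.208] Tz 0.203 t 17.90
t 17.90 tcp [ 0.5788 -0.1594  0.0468] yaw -11.49 toolz tilt deg (world xy) [-2.03 -0.29] gap 0.0254 F tool [ 2.72 -8.26  0.54] T tool [ 1.363  0.205 -0.159]
```

Request:
carry_out(
  commands=[
    [-1,-0.01,0,0.003,0],
    [-1,-0.01,0,0.003,0],
    [-1,-0.009,0.003,0.002,0],
    [-1,-0.008,0.007,0.002,0],
    [-1,-0.008,0.008,0.002,0],
  ],
)

```text
t: 18.52
tcp_pos: [0.5793, -0.1595, 0.0471]
eef_rot: [-0.022, 0.1, 0.995, -0.005]
contact_force: [-9.0, -5.6, 4.5]
finger_gap: 0.0255
```

```bash
python3 -c "
from h import *
bed();rep()"
```

```text
xy corner mm [-49.57 -53.09] z 47.14 yaw rel -0.01 F bed [-7.68 -7.26] Fz 4.53 T bed [-1.119  1.052] Tz 0.261 t 18.52
t 18.52 tcp [ 0.5793 -0.1595  0.0471] yaw -11.48 toolz tilt deg (world xy) [-2.58 -0.31] gap 0.0255 F tool [ 7.86 -7.33 -4.09] T tool [ 1.13   1.048 -0.227]
```

Request:
carry_out(
  commands=[
    [-1,0,0,0,0],
    [-1,0,0,0,0],
    [-1,0,0,0,0],
    [-1,0,0,0,0],
    [-1,0,0,0,0],
  ],
)

```text
t: 19.15
tcp_pos: [0.5792, -0.1595, 0.0472]
eef_rot: [-0.022, 0.1, 0.995, -0.005]
contact_force: [-2.2, -4.1, -0.8]
finger_gap: 0.0257
```

```bash
python3 -c "
from h import *
bed();rep()"
```

```text
xy corner mm [-49.64 -53.11] z 47.21 yaw rel -0.01 F bed [-1.31 -4.47] Fz -0.80 T bed [-0.626  0.149] Tz 0.211 t 19.15
t 19.15 tcp [ 0.5792 -0.1595  0.0472] yaw -11.48 toolz tilt deg (world xy) [-2.59 -0.32] gap 0.0257 F tool [ 1.27 -4.46  0.92] T tool [ 0.635  0.146 -0.186]
```

```bash
cat > ang.py <<'E'
from h import *
def swing(c):
    A=np.array([[np.cos(B),np.sin(B)],[-np.sin(B),np.cos(B)]]); P=cloud(c)
    hsv=cv2.cvtColor(c['image'],cv2.COLOR_RGB2HSV)
    q=np.dstack([(P[...,:2]-C)@A.T*1000,P[...,2]*1000])
    bl=(hsv[...,0]>95)&(hsv[...,0]<125)&(hsv[...,1]>100)&(abs(q[...,2]-38)<1.2)
    def edge(s,f,bins):
        e=[(s[abs(s[:,0]-x)<2.5][:,0].mean(),f(s[abs(s[:,0]-x)<2.5][:,1])) for x in bins if (abs(s[:,0]-x)<2.5).sum()>4]
        e=np.array(e); return np.polyfit(e[:,0],e[:,1],1),len(e)
    s=q[bl]; print('blue top n',len(s),'x',s[:,0].min().round(0),s[:,0].max().round(0))
    for f,n in((lambda v:np.percentile(v,3),'face edge'),(lambda v:v.mean(),'mid')):
        (k,b),m=edge(s,f,range(-145,-30,5)); print('blue',n,'slope %.4f y(-35)=%.2f y(-110)=%.2f'%(k,k*-35+b,k*-110+b),m)
    pl=(hsv[...,0]>12)&(hsv[...,0]<30)&(abs(q[...,2]-33)<2.6)&(q[...,1]>-45)&(q[...,1]<-1)&(q[...,0]<-60)
    s=q[pl]; (k,b),m=edge(s,lambda v:np.percentile(v,97),range(-112,-65,5)); print('ply edge slope %.4f y(-110)=%.2f'%(k,k*-110+b),m,'z by x',[s[abs(s[:,0]-x)<4][:,2].mean().round(1) for x in(-105,-75)])
if __name__=='__main__':
    c=cam('wrist'); swing(c); import sys; save(sys.argv[1],c['image'][40:330,300:512],2)
E
python3 ang.py w5
```

```text
blue top n 1633 x -150.0 -22.0
blue face edge slope 0.0027 y(-35)=-5.67 y(-110)=-5.87 23
blue mid slope 0.0020 y(-35)=-2.69 y(-110)=-2.84 23
ply edge slope -0.0034 y(-110)=-6.25 10 z by x [np.float64(34.8), np.float64(34.5)]
```

View pics/w5.png

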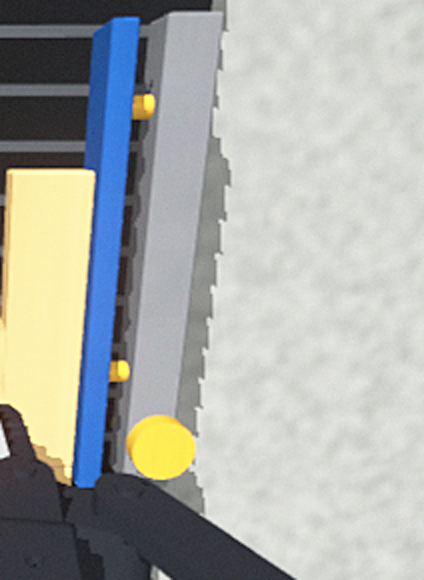

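The crop shows the ply edge against the blue strip along (95,170)-(75,480) with no visible gap. The bar slope is about 0.003 rad, so it is square. However, the far arms are tipped up about 2.5 mm. I let go and grip again so the square lies flat, then press for the hold.

Request:
carry_out(
  commands=[
    [-0.2,0,0,0,0],
    [-0.2,0,0,0,0],
    [-0.2,0,0,0.01,0],
    [-0.2,0,0,0,0],
    [-1,0,0,0,0],
  ],
)

```text
t: 19.82
tcp_pos: [0.5806, -0.1597, 0.0477]
eef_rot: [-0.021, 0.1, 0.995, -0.005]
contact_force: [-4.7, -11.0, 7.2]
finger_gap: 0.0254
```

Request:
carry_out(
  commands=[
    [-1,0,0,0,0],
    [-1,0,0,0,0],
    [-1,0,0,0,0],
    [-1,0,0,0,0],
    [-1,0,0,0,0],
  ],
)

```text
t: 20.45
tcp_pos: [0.5805, -0.16, 0.0477]
eef_rot: [-0.021, 0.1, 0.995, -0.005]
contact_force: [-1.5, -2.1, -0.5]
finger_gap: 0.0252
```

```bash
python3 -c "
from h import *
bed();rep()"; python3 ang.py w6
```

```text
xy corner mm [-48.26 -53.34] z 47.72 yaw rel -0.03 F bed [-1.   -2.39] Fz -0.52 T bed [-0.154  0.032] Tz -0.077 t 20.45
t 20.45 tcp [ 0.5805 -0.16    0.0477] yaw -11.50 toolz tilt deg (world xy) [-2.43 -0.38] gap 0.0252 F tool [ 0.98 -2.38  0.59] T tool [0.151 0.033 0.082]
blue top n 1693 x -150.0 -22.0
blue face edge slope 0.0021 y(-35)=-5.70 y(-110)=-5.85 23
blue mid slope 0.0000 y(-35)=-2.79 y(-110)=-2.80 23
ply edge slope 0.0007 y(-110)=-6.70 10 z by x [np.float64(33.4), np.float64(33.3)]
```

Request:
carry_out(
  commands=[
    [-1,0.003,-0.003,0.01,0],
    [-1,0,0,0.01,0],
    [-1,0,0,0.01,0],
    [-1,0,0,0.005,0],
    [-1,0,0,0,0],
  ],
)

```text
t: 21.12
tcp_pos: [0.5805, -0.16, 0.0477]
eef_rot: [-0.02, 0.1, 0.995, -0.005]
contact_force: [-1.2, -0.7, 0.7]
finger_gap: 0.0252
```

```bash
python3 -c "
from h import *
bed();rep()"; python3 ang.py w7
```

```text
xy corner mm [-48.28 -53.35] z 47.65 yaw rel -0.02 F bed [-1.02 -0.94] Fz 0.71 T bed [-0.145  0.085] Tz -0.040 t 21.12
t 21.12 tcp [ 0.5805 -0.16    0.0477] yaw -11.49 toolz tilt deg (world xy) [-2.39 -0.35] gap 0.0252 F tool [ 1.05 -0.95 -0.65] T tool [0.144 0.086 0.044]
blue top n 1702 x -150.0 -22.0
blue face edge slope 0.0031 y(-35)=-5.64 y(-110)=-5.88 23
blue mid slope 0.0015 y(-35)=-2.74 y(-110)=-2.85 23
ply edge slope 0.0033 y(-110)=-6.78 10 z by x [np.float64(33.3), np.float64(33.3)]
```

Request:
carry_out(
  commands=[
    [-1,-0.006,0.007,0.003,0],
    [-1,-0.008,0.008,0.003,0],
    [-1,-0.009,0.009,0.003,0],
    [-1,-0.009,0.009,0.003,0],
    [-1,-0.009,0.009,0.003,0],
  ],
)

```text
t: 21.8
tcp_pos: [0.5807, -0.1599, 0.0481]
eef_rot: [-0.025, 0.101, 0.995, -0.007]
contact_force: [-10.3, -2.9, 9.6]
finger_gap: 0.0253
```

```bash
python3 -c "
from h import *
bed();rep()"
```

```text
xy corner mm [-48.04 -53.18] z 48.07 yaw rel -0.08 F bed [-9.57 -4.88] Fz 9.61 T bed [-0.415  1.276] Tz 0.056 t 21.80
t 21.80 tcp [ 0.5807 -0.1599  0.0481] yaw -11.55 toolz tilt deg (world xy) [-2.97 -0.56] gap 0.0253 F tool [10.01 -5.09 -9.03] T tool [ 0.421  1.274 -0.061]
```

Request:
carry_out(
  commands=[
    [-1,-0.008,0.01,0,0],
    [-1,-0.008,0.01,0,0],
    [-1,-0.008,0.01,0,0],
    [-1,-0.008,0.01,0,0],
    [-1,-0.008,0.01,0,0],
  ],
)

```text
t: 22.42
tcp_pos: [0.5809, -0.1597, 0.0487]
eef_rot: [-0.03, 0.102, 0.994, -0.01]
contact_force: [-9.5, -4.3, 6.4]
finger_gap: 0.025
```

```bash
python3 -c "
from h import *
bed();rep()"; python3 ang.py w8
```

```text
xy corner mm [-47.89 -52.97] z 48.68 yaw rel -0.15 F bed [-8.44 -6.06] Fz 6.38 T bed [-0.564  0.969] Tz 0.101 t 22.43
t 22.43 tcp [ 0.5809 -0.1597  0.0487] yaw -11.62 toolz tilt deg (world xy) [-3.55 -0.82] gap 0.0250 F tool [ 8.77 -6.25 -5.72] T tool [ 0.573  0.965 -0.094]
blue top n 1656 x -150.0 -22.0
blue face edge slope 0.0030 y(-35)=-5.63 y(-110)=-5.86 23
blue mid slope 0.0019 y(-35)=-2.71 y(-110)=-2.86 23
ply edge slope -0.0033 y(-110)=-6.32 10 z by x [np.float64(34.6), np.float64(34.4)]
```

Request:
carry_out(
  commands=[
    [-1,-0.008,0.01,0,-0.0008],
    [-1,-0.008,0.01,0,-0.0008],
    [-1,-0.008,0.01,0,-0.0008],
    [-1,-0.008,0.01,0,-0.0008],
    [-1,-0.008,0.01,0,-0.0008],
  ],
)

```text
t: 23.1
tcp_pos: [0.5812, -0.1598, 0.0491]
eef_rot: [-0.035, 0.098, 0.995, -0.012]
contact_force: [-7.7, -5.0, 6.9]
finger_gap: 0.0253
```

```bash
python3 -c "
from h import *
bed();rep()"; python3 ang.py w9
```

```text
xy corner mm [-47.6  -52.98] z 49.13 yaw rel 0.29 F bed [-6.56 -6.47] Fz 6.88 T bed [-0.109  0.888] Tz -0.758 t 23.10
t 23.10 tcp [ 0.5812 -0.1598  0.0491] yaw -11.18 toolz tilt deg (world xy) [-4.09 -1.  ] gap 0.0253 F tool [ 7.02 -6.65 -6.22] T tool [0.056 0.912 0.735]
blue top n 1659 x -150.0 -23.0
blue face edge slope 0.0028 y(-35)=-5.65 y(-110)=-5.85 23
blue mid slope 0.0013 y(-35)=-2.74 y(-110)=-2.83 23
ply edge slope -0.0128 y(-110)=-5.87 10 z by x [np.float64(35.0), np.float64(34.8)]
```

Request:
carry_out(
  commands=[
    [-1,0,-0.005,0,0.0015],
    [0.0,0,0,0,0],
    [0.0,0,0,0,0],
    [0.0,0,0,0,0],
    [0.0,0,0,0,0],
  ],
)

```text
t: 23.78
tcp_pos: [0.5813, -0.1594, 0.0483]
eef_rot: [-0.035, 0.1, 0.994, -0.012]
contact_force: [-0.7, -0.5, 0.0]
finger_gap: 0.0429
```

Request:
carry_out(
  commands=[
    [0.0,0,0,-0.2,0],
    [0.0,0,0,-0.3,0],
    [0.0,0,0,-0.1,0],
    [0.0,0,0,0,0],
    [0.0,0,0,0,0],
  ],
)

```text
t: 24.4
tcp_pos: [0.5863, -0.1584, 0.1123]
eef_rot: [-0.034, 0.1, 0.994, -0.012]
contact_force: [0.8, -0.2, -1.0]
finger_gap: 0.0428
```

```bash
python3 -c "
from h import *
bed();rep()
c=cam('wrist'); save('w10',c['image'],1.4)"; python3 ang.py w10b
```

```text
xy corner mm [-42.91 -50.62] z 112.31 yaw rel 0.05 F bed [ 0.8  -0.06] Fz -1.02 T bed [ 0.029 -0.054] Tz -0.022 t 24.40
t 24.40 tcp [ 0.5863 -0.1584  0.1123] yaw -11.42 toolz tilt deg (world xy) [-4.01 -0.97] gap 0.0428 F tool [-0.86 -0.03  0.97] T tool [-0.03  -0.054  0.021]
blue top n 848 x -150.0 -23.0
blue face edge slope 0.0035 y(-35)=-5.58 y(-110)=-5.84 23
blue mid slope 0.0012 y(-35)=-2.68 y(-110)=-2.77 23
ply edge slope -0.0025 y(-110)=-7.16 10 z by x [np.float64(33.2), np.float64(33.2)]
```

View pics/w10.png

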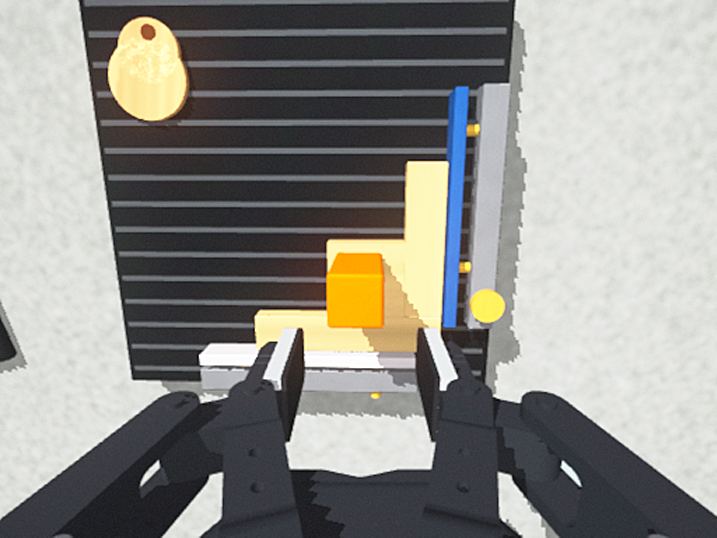

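The picture shows the square (flat, let go) seated in the corner: blue edge at (447,240), aluminium strip at (310,355). Before a cleaner second hold I try quick free moves to take out the tool's lean.

Request:
carry_out(
  commands=[
    [0.0,0.5,0,0,0],
    [0.0,0.5,0,0,0],
    [0.0,0,0,0,0],
    [0.0,0,0,0,0],
    [0.0,0,0,0,0],
  ],
)

```text
t: 25.12
tcp_pos: [0.4829, -0.1369, 0.1121]
eef_rot: [-0.039, 0.1, 0.994, -0.011]
contact_force: [-0.4, 0.2, -0.1]
finger_gap: 0.0426
```

```bash
python3 -c "
from h import *
bed();rep()"
```

```text
xy corner mm [-148.52  -50.11] z 112.11 yaw rel 0.06 F bed [-0.44  0.08] Fz -0.09 T bed [ 0.045 -0.002] Tz 0.009 t 25.12
t 25.12 tcp [ 0.4829 -0.1369  0.1121] yaw -11.41 toolz tilt deg (world xy) [-4.62 -0.75] gap 0.0426 F tool [0.43 0.09 0.12] T tool [-0.044 -0.003 -0.012]
```

Request:
carry_out(
  commands=[
    [0.0,-0.5,0,0,0],
    [0.0,-0.4,0,0,0],
    [0.0,0,0,0,0],
    [0.0,0,0,0,0],
    [0.0,0,0,0,0],
  ],
)

```text
t: 25.75
tcp_pos: [0.5744, -0.1555, 0.1032]
eef_rot: [-0.04, 0.1, 0.994, -0.01]
contact_force: [0.5, -1.0, 0.2]
finger_gap: 0.0428
```

```bash
python3 -c "
from h import *
bed();rep()"
```

```text
xy corner mm [-55.17 -50.14] z 103.16 yaw rel 0.08 F bed [ 0.66 -0.9 ] Fz 0.20 T bed [-0.052 -0.046] Tz -0.032 t 25.75
t 25.75 tcp [ 0.5744 -0.1555  0.1032] yaw -11.39 toolz tilt deg (world xy) [-4.7  -0.72] gap 0.0428 F tool [-0.64 -0.9  -0.22] T tool [ 0.049 -0.045  0.038]
```

```bash
cat >> h.py <<'E'
def bw(x,y,z):
    return np.array([*(C+np.array([np.cos(B)*x-np.sin(B)*y,np.sin(B)*x+np.cos(B)*y])/1000),z/1000])
E
python3 -c "
from h import *
print(to_tool(bw(-47.5,-54.3,48.5)))"
```

```text
[-0.11914272 -0.02604535  0.53994626]
```

Request:
carry_out(
  commands=[
    [0.0,-0.12,-0.026,0,0],
    [0.0,0,0,0,0],
    [0.0,0,0,0.25,0],
    [0.0,0,0,0.15,0],
    [0.0,0,0,0,0],
  ],
)

```text
t: 26.38
tcp_pos: [0.5832, -0.1617, 0.0636]
eef_rot: [-0.039, 0.1, 0.994, -0.011]
contact_force: [0.0, -0.9, 0.1]
finger_gap: 0.0424
```

```bash
python3 -c "
from h import *
bed();rep();print(to_tool(bw(-47.5,-54.3,48.5)))"
```

```text
xy corner mm [-45.27 -54.47] z 63.55 yaw rel 0.05 F bed [ 0.19 -0.9 ] Fz 0.13 T bed [ 0.01  -0.042] Tz 0.038 t 26.38
t 26.38 tcp [ 0.5832 -0.1617  0.0636] yaw -11.42 toolz tilt deg (world xy) [-4.54 -0.78] gap 0.0424 F tool [-0.18 -0.9  -0.12] T tool [-0.007 -0.043 -0.037]
[0.01094188 0.00610561 0.15166118]
```

Request:
carry_out(
  commands=[
    [0.0,0.01,0.006,0.15,0],
    [0.0,0,0,0,0],
    [-0.2,0,0,0,0],
    [-1,0,0,0,0],
    [-1,0,0,0,0],
  ],
)

```text
t: 27.0
tcp_pos: [0.5823, -0.1612, 0.0501]
eef_rot: [-0.037, 0.1, 0.994, -0.011]
contact_force: [-0.5, 0.0, -3.1]
finger_gap: 0.0253
```

Request:
carry_out(
  commands=[
    [-1,0,0,0,0],
    [-1,0,0,0,0],
    [-1,0,0,0,0],
    [-1,0,0,0,0],
    [-1,0,0,0,0],
  ],
)

```text
t: 27.62
tcp_pos: [0.5822, -0.1612, 0.0499]
eef_rot: [-0.038, 0.1, 0.994, -0.011]
contact_force: [-0.0, -0.1, -1.3]
finger_gap: 0.0252
```

```bash
python3 -c "
from h import *
bed();rep()"; python3 ang.py w11
```

```text
xy corner mm [-46.38 -54.22] z 49.88 yaw rel 0.05 F bed [ 0.01 -0.13] Fz -1.33 T bed [0.073 0.074] Tz -0.054 t 27.62
t 27.62 tcp [ 0.5822 -0.1612  0.0499] yaw -11.42 toolz tilt deg (world xy) [-4.41 -0.8 ] gap 0.0252 F tool [-0.11 -0.09  1.33] T tool [-0.077  0.076  0.046]
blue top n 1700 x -150.0 -22.0
blue face edge slope 0.0027 y(-35)=-5.66 y(-110)=-5.86 23
blue mid slope 0.0021 y(-35)=-2.68 y(-110)=-2.84 23
ply edge slope -0.0016 y(-110)=-7.08 10 z by x [np.float64(33.3), np.float64(33.4)]
```

Request:
carry_out(
  commands=[
    [-1,-0.004,0.012,-0.001,0],
    [-1,-0.007,0.011,-0.001,0],
    [-1,-0.008,0.01,-0.001,0],
    [-1,-0.008,0.01,-0.001,0],
    [-1,-0.008,0.01,-0.001,0],
  ],
)

```text
t: 28.3
tcp_pos: [0.5826, -0.1605, 0.0503]
eef_rot: [-0.042, 0.101, 0.994, -0.014]
contact_force: [-5.4, -4.0, 1.5]
finger_gap: 0.0253
```

```bash
python3 -c "
from h import *
bed();rep()"
```

```text
xy corner mm [-46.09 -53.4 ] z 50.26 yaw rel -0.04 F bed [-4.54 -4.97] Fz 1.49 T bed [-0.532  0.685] Tz 0.044 t 28.30
t 28.30 tcp [ 0.5826 -0.1605  0.0503] yaw -11.51 toolz tilt deg (world xy) [-4.9  -1.08] gap 0.0253 F tool [ 4.63 -5.02 -0.94] T tool [ 0.537  0.683 -0.026]
```

Request:
carry_out(
  commands=[
    [-1,-0.011,0.012,-0.001,0],
    [-1,-0.011,0.012,-0.001,0],
    [-1,-0.011,0.012,-0.001,0],
    [-1,-0.011,0.012,-0.001,0],
    [-1,-0.011,0.012,-0.001,0],
  ],
)

```text
t: 28.92
tcp_pos: [0.5829, -0.1602, 0.0509]
eef_rot: [-0.048, 0.102, 0.993, -0.017]
contact_force: [-8.0, -4.5, 3.0]
finger_gap: 0.0252
```

```bash
python3 -c "
from h import *
bed();rep()"
```

```text
xy corner mm [-45.9  -53.13] z 50.91 yaw rel -0.14 F bed [-6.93 -5.98] Fz 2.98 T bed [-0.604  0.933] Tz 0.117 t 28.93
t 28.93 tcp [ 0.5829 -0.1602  0.0509] yaw -11.61 toolz tilt deg (world xy) [-5.69 -1.37] gap 0.0252 F tool [ 7.14 -6.12 -2.07] T tool [ 0.618  0.926 -0.101]
```

Request:
carry_out(
  commands=[
    [-1,-0.01,0.012,-0.001,0],
    [-1,-0.01,0.012,-0.001,0],
    [-1,-0.01,0.012,-0.001,0],
    [-1,-0.01,0.012,-0.001,0],
    [-1,-0.01,0.012,-0.001,0],
  ],
)

```text
t: 29.55
tcp_pos: [0.5831, -0.1601, 0.0517]
eef_rot: [-0.054, 0.103, 0.993, -0.02]
contact_force: [-7.7, -5.2, 3.4]
finger_gap: 0.0256
```

```bash
python3 -c "
from h import *
bed();rep()"; python3 ang.py w12
```

```text
xy corner mm [-45.71 -52.96] z 51.66 yaw rel -0.23 F bed [-6.47 -6.62] Fz 3.43 T bed [-0.553  0.839] Tz 0.213 t 29.55
t 29.55 tcp [ 0.5831 -0.1601  0.0517] yaw -11.70 toolz tilt deg (world xy) [-6.41 -1.67] gap 0.0256 F tool [ 6.73 -6.82 -2.4 ] T tool [ 0.58   0.824 -0.197]
blue top n 1637 x -150.0 -22.0
blue face edge slope -0.0033 y(-35)=-5.62 y(-110)=-5.38 23
blue mid slope -0.0035 y(-35)=-2.52 y(-110)=-2.26 23
ply edge slope -0.0140 y(-110)=-5.41 10 z by x [np.float64(34.9), np.float64(34.8)]
```

```bash
python3 - <<'E'
from h import *
A=np.array([[np.cos(B),np.sin(B)],[-np.sin(B),np.cos(B)]])
c=load('wrist'); P=cloud(c); q=np.dstack([(P[...,:2]-C)@A.T*1000,P[...,2]*1000])
s=q[(abs(q[...,2]-38)<1.2)&(abs(q[...,0])<7)&(q[...,1]<-20)]; print('fixed strip n',len(s),s[:,1].min(),s[:,1].max())
e=np.array([(y,np.percentile(s[abs(s[:,1]-y)<2.5][:,0],5),s[abs(s[:,1]-y)<2.5][:,0].mean()) for y in range(-145,-25,5) if (abs(s[:,1]-y)<2.5).sum()>5])
if len(e)>2: print(np.polyfit(e[:,0],e[:,1],1),np.polyfit(e[:,0],e[:,2],1),len(e))
# bed outline edges from wrist image: free edge y=-205 and x=-205 sides
v=(abs(q[...,2]-20)<3)
for ax,sgn in((1,-1),(0,-1)):
    out=[]
    for b in range(-190,-60,5):
        m=v&(abs(q[...,1-ax]-b)<2.5); 
        if m.sum()>20: out.append((b,np.percentile(q[...,ax][m],1)))
    out=np.array(out); 
    if len(out)>3: p=np.polyfit(out[:,0],out[:,1],1); print('bed edge axis',ax,p,np.std(np.polyval(p,out[:,0])-out[:,1]),len(out))
# bar backs: grey back edge of swing bar + bed +y edge
m=v&(q[...,1]>10); out=np.array([(b,np.percentile(q[...,1][m&(abs(q[...,0]-b)<2.5)],99)) for b in range(-190,-20,5) if (m&(abs(q[...,0]-b)<2.5)).sum()>8]); p=np.polyfit(out[:,0],out[:,1],1); print('bed +y edge',p,np.std(np.polyval(p,out[:,0])-out[:,1]),len(out))
E
```

```text
fixed strip n 356 -147.9007699452093 -33.453733776951324
[ 0.00595242 -3.06706286] [0.04653712 1.92803572] 8
bed edge axis 1 [-1.31187307e-03 -2.00743573e+02] 0.24545333640526418 24
bed edge axis 0 [  -0.26152576 -203.35986557] 14.530044561711092 26
bed +y edge [7.09375135e-03 2.67349901e+01] 0.21919800424638022 6
```

The hold is done: 28.0–29.55 s at about 6–7 N each. Measured against the bed edge in the same image, the swing bar is at about -0.002 rad, so it is true. I back off from the blue face first, then from the aluminium, then lift.

Request:
carry_out(
  commands=[
    [-1,0,-0.03,0,0],
    [-1,0.01,-0.05,-0.005,0],
    [-1,0.05,-0.05,-0.01,0],
    [-1,0.05,0,-0.1,0],
    [-1,0,0,-0.3,0],
  ],
)

```text
t: 30.22
tcp_pos: [0.571, -0.1689, 0.0927]
eef_rot: [-0.057, 0.103, 0.993, -0.019]
contact_force: [0.3, -0.1, -2.6]
finger_gap: 0.0255
```

Request:
carry_out(
  commands=[
    [-1,0,0,-0.3,0],
    [-1,0,0,-0.2,0],
    [-1,0,0,0,0],
    [-1,0,0,0,0],
    [-1,0,0,0,0],
  ],
)

```text
t: 30.85
tcp_pos: [0.5773, -0.1676, 0.1462]
eef_rot: [-0.056, 0.103, 0.993, -0.02]
contact_force: [0.1, 0.1, -3.8]
finger_gap: 0.0252
```

```bash
python3 -c "
from h import *
bed();rep([.534,.174,.125])"; python3 ang.py w13
```

```text
xy corner mm [-49.87 -61.43] z 146.20 yaw rel -0.25 F bed [0.06 0.16] Fz -3.77 T bed [ 0.07  -0.066] Tz -0.013 t 30.85
t 30.85 tcp [ 0.5773 -0.1676  0.1462] yaw -11.72 toolz tilt deg (world xy) [-6.56 -1.57] gap 0.0252 F tool [-0.46  0.35  3.73] T tool [-0.072 -0.065  0.009]
to target (tool,units) [1.107 3.263 0.167]
blue top n 156 x -150.0 -122.0
blue face edge slope 0.0093 y(-35)=-4.36 y(-110)=-5.06 5
blue mid slope 0.0045 y(-35)=-1.76 y(-110)=-2.10 5Traceback (most recent call last):
  File "ang.py", line 16, in <module>
    c=cam('wrist'); swing(c); import sys; save(sys.argv[1],c['image'][40:330,300:512],2)
                    ~~~~~^^^
  File "ang.py", line 14, in swing
    s=q[pl]; (k,b),m=edge(s,lambda v:np.percentile(v,97),range(-112,-65,5)); print('ply edge slope %.4f y(-110)=%.2f'%(k,k*-110+b),m,'z by x',[s[abs(s[:,0]-x)<4][:,2].mean().round(1) for x in(-105,-75)])
                     ~~~~^^^^^^^^^^^^^^^^^^^^^^^^^^^^^^^^^^^^^^^^^^^^^^^^^^
  File "ang.py", line 9, in edge
    e=np.array(e); return np.polyfit(e[:,0],e[:,1],1),len(e)
                                     ~^^^^^
IndexError: too many indices for array: array is 1-dimensional, but 2 were indexed
```

Request:
carry_out(
  commands=[
    [-1,0.1,0.3,0,0],
    [-1,0.17,0.5,0,0],
    [-1,0.17,0.5,0,0],
    [-1,0.17,0.5,0,0],
    [-1,0.17,0.5,0,0],
  ],
)

```text
t: 31.52
tcp_pos: [0.545, 0.0761, 0.1373]
eef_rot: [-0.06, 0.107, 0.992, -0.02]
contact_force: [0.7, -0.7, -2.7]
finger_gap: 0.025
```

Request:
carry_out(
  commands=[
    [-1,0.1,0.4,0,0],
    [-1,0.1,0.2,0,0],
    [-1,0,0,0,0],
    [-1,0,0,0,0],
    [-1,0,0,0,0],
  ],
)

```text
t: 32.15
tcp_pos: [0.5346, 0.1431, 0.1325]
eef_rot: [-0.063, 0.105, 0.992, -0.021]
contact_force: [0.5, -0.1, -2.8]
finger_gap: 0.0254
```

```bash
python3 -c "
from h import *
rep([.536,.172,.08])
for x,y in((.5344,.1738),): pass"
```

```text
t 32.15 tcp [0.5346 0.1431 0.1325] yaw -11.86 toolz tilt deg (world xy) [-7.37 -1.61] gap 0.0254 F tool [-0.89  0.18  2.72] T tool [-0.018 -0.131 -0.001]
to target (tool,units) [-0.015  0.314  0.51 ]
```

Request:
carry_out(
  commands=[
    [-1,-0.04,0.31,0,0.008],
    [-1,0,0,0,0.007],
    [-1,0,0,0.3,0],
    [-1,0,0,0.2,0],
    [-1,0,0,0,0],
  ],
)

```text
t: 32.78
tcp_pos: [0.54, 0.1664, 0.0797]
eef_rot: [-0.062, 0.132, 0.989, -0.023]
contact_force: [-1.0, -0.0, -2.9]
finger_gap: 0.0252
```

```bash
python3 - <<'E'
from h import *
rep([.540,.1725,.05])
c=cam('top'); save('t14',c['image'][150:270,100:240],5.5)
E
```

```text
t 32.77 tcp [0.54   0.1664 0.0797] yaw -15.02 toolz tilt deg (world xy) [-7.33 -1.65] gap 0.0252 F tool [ 0.6  -0.09  3.  ] T tool [-0.062 -0.083 -0.017]
to target (tool,units) [-0.018  0.077  0.293]
```

View pics/t14.png

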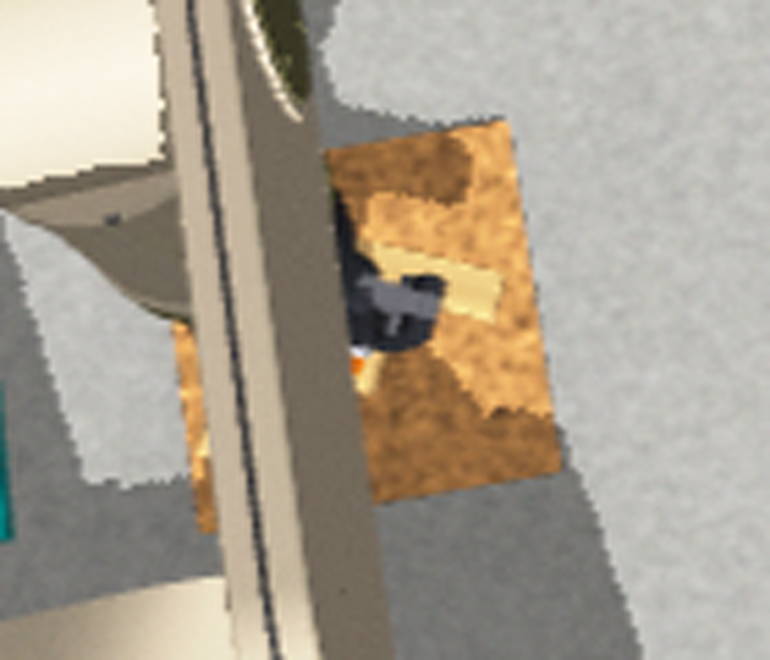

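The picture shows the right arm (500,295) well inside the mat, while the left arm's end (205,445) is near the mat's left edge. I set it down about 4 mm further right.

Request:
carry_out(
  commands=[
    [-1,-0.03,-0.02,0,0],
    [-1,-0.01,0,0.2,0],
    [-1,0,0,0.12,0],
    [-1,0,0,0,0],
    [-1,0,0,0,0],
  ],
)

```text
t: 33.45
tcp_pos: [0.5416, 0.1623, 0.0485]
eef_rot: [-0.059, 0.132, 0.989, -0.022]
contact_force: [0.2, 0.6, -2.3]
finger_gap: 0.0255
```

```bash
python3 -c "
from h import *
rep([.540,.163,.037])"
```

```text
t 33.45 tcp [0.5416 0.1623 0.0485] yaw -15.06 toolz tilt deg (world xy) [-7.07 -1.6 ] gap 0.0255 F tool [-0.28  0.81  2.19] T tool [-0.064 -0.149  0.046]
to target (tool,units) [0.005 0.01  0.116]
```

Request:
carry_out(
  commands=[
    [-1,0,0.005,0.08,0],
    [-1,0,0,0.02,0],
    [-1,0,0,0.012,0],
    [-1,0,0,0.008,0],
    [-1,0,0,0,0],
  ],
)

```text
t: 34.08
tcp_pos: [0.5409, 0.1628, 0.0368]
eef_rot: [-0.059, 0.132, 0.989, -0.022]
contact_force: [-0.3, 0.3, -2.3]
finger_gap: 0.0251
```

```bash
python3 -c "
from h import *
rep()"
```

```text
t 34.08 tcp [0.5409 0.1628 0.0368] yaw -15.04 toolz tilt deg (world xy) [-6.98 -1.59] gap 0.0251 F tool [0.12 0.3  2.34] T tool [ 0.019 -0.089  0.047]
```

Request:
carry_out(
  commands=[
    [-1,0,0,0.01,0],
    [-1,0,0,0,0],
    [-1,0,0,0.008,0],
    [-1,0,0,0,0],
    [-1,0,0,0,0],
  ],
)

```text
t: 34.7
tcp_pos: [0.541, 0.1628, 0.0365]
eef_rot: [-0.058, 0.132, 0.989, -0.022]
contact_force: [-1.3, -0.3, 1.4]
finger_gap: 0.0251
```

```bash
python3 -c "
from h import *
rep()"
```

```text
t 34.70 tcp [0.541  0.1628 0.0365] yaw -15.04 toolz tilt deg (world xy) [-6.94 -1.58] gap 0.0251 F tool [ 1.37 -0.68 -1.23] T tool [ 0.04   0.135 -0.04 ]
```

Request:
carry_out(
  commands=[
    [-0.2,0,0,0,0],
    [0.0,0,0,0,0],
    [0.3,0,0,0,0],
    [0.3,0,0,0,0],
    [0.3,0,0,0,0],
  ],
)

```text
t: 35.33
tcp_pos: [0.5419, 0.163, 0.0365]
eef_rot: [-0.057, 0.132, 0.989, -0.021]
contact_force: [0.5, 0.9, 0.2]
finger_gap: 0.0555
```

Request:
carry_out(
  commands=[
    [0.3,0,0,-0.15,0],
    [0.3,0,0,-0.3,0],
    [0.3,0,0,-0.4,0],
    [0.3,0,0,-0.5,0],
    [0.3,0,0,0,0],
  ],
)

```text
t: 35.95
tcp_pos: [0.5592, 0.1669, 0.179]
eef_rot: [-0.056, 0.132, 0.989, -0.021]
contact_force: [0.4, 0.2, 0.3]
finger_gap: 0.0554
```

Request:
carry_out(
  commands=[
    [0.3,0.4,0.4,-0.2,0],
    [0.3,0.5,0.5,0,0],
    [0.3,0.5,0.5,0,0],
    [0.3,0,0,0,0],
    [0.3,0,0,0,0],
  ],
)

```text
t: 36.58
tcp_pos: [0.4693, 0.3302, 0.2082]
eef_rot: [-0.055, 0.133, 0.989, -0.02]
contact_force: [0.4, -0.7, -0.7]
finger_gap: 0.0558
```

```bash
python3 - <<'E'
from h import *
rep()
c=cam('top'); save('t15',c['image'][140:270,100:370],2.9)
P=cloud(c); im=c['image']; hsv=cv2.cvtColor(im,cv2.COLOR_RGB2HSV)
b=np.zeros(im.shape[:2],bool); b[155:270,245:360]=1
bl=b&(hsv[...,0]>95)&(hsv[...,0]<125)&(hsv[...,1]>120)&(hsv[...,2]>80)
wh=b&(hsv[...,1]<30)&(hsv[...,2]>200)&(P[...,2]>.03)
bb=b&(P[...,2]>.015)&(P[...,2]<.024)
for n,m in(('blue',bl),('white',wh),('bed',bb)): print(n,m.sum(),cv2.minAreaRect((P[m][:,:2]*1000).astype(np.float32)))
r=np.zeros_like(b); r[168:250,125:205]=1
s=r&(P[...,2]>.012)&(P[...,2]<.02); print('ply',s.sum(),cv2.minAreaRect((P[s][:,:2]*1000).astype(np.float32)),np.percentile(P[s][:,2],[5,50,95]))
E
```

```text
t 36.58 tcp [0.4693 0.3302 0.2082] yaw -15.19 toolz tilt deg (world xy) [-6.54 -1.44] gap 0.0558 F tool [-0.64 -0.48  0.71] T tool [-0.038 -0.014  0.082]
blue 173 ((553.4457397460938, -103.17708587646484), (8.845418930053711, 128.2489776611328), 78.4303970336914)
white 150 ((562.5047607421875, -118.81600952148438), (93.8951416015625, 291.83856201171875), 35.42422103881836)
bed 6221 ((532.5025634765625, -187.63519287109375), (230.54000854492188, 230.31040954589844), 78.59300994873047)
ply 769 ((526.76025390625, 156.8860321044922), (110.32718658447266, 109.83528137207031), 75.49679565429688) [0.01407515 0.01700948 0.01945705]
```

View pics/t15.png

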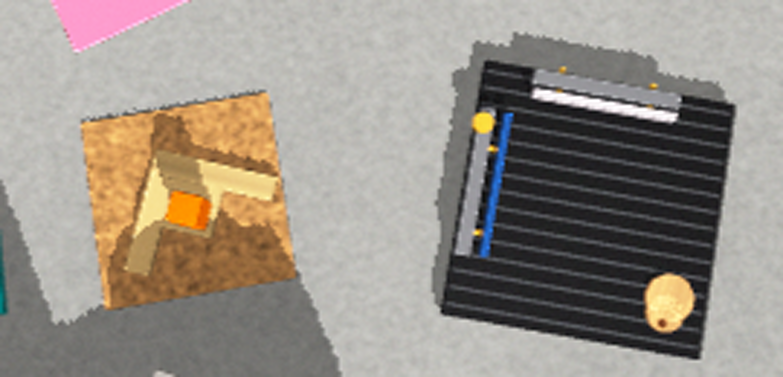

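The last picture shows the square flat and released on the cork mat (handle at 187,210), and the blue bar (497,185) parallel to the bed. The angles are 78.43° for the bar and 78.59° for the bed. The egg (668,302) hasn't moved.

```bash
python3 -c "
from plant import ctrl
print(ctrl.finish_job())"
```

```text
the job is handed in; nothing more can be done
None
```

I pressed the square into the corner against both bars, laid it back flat on the cork mat, let go, and handed the job in at about 36.6 s.

- **Pressing:** there were two holds of more than a second each. In the last one (about 28.0 to 29.6 s), three readings rose from about 4.5 and 5.0 N to about 6.5 N on each bar. These are sensor readings, so they include some bed friction and do not show the force on each face separately. The highest bar force in any reading was about 11 N, a brief spike while regripping. Forces are only reported at the end of each move, so a short higher peak could have gone unseen.
- **Corner:** the top picture at the end puts the swing bar within about 0.003 rad of square to the bed (78.43° against 78.59°).
- **Square and surroundings:** the square lies flat within the mat, about 11 mm to the right of where it started. In the pictures the egg has not moved. I did not measure the jar and phone again at the end, but the arm never went near them.
- **Not ideal:**
  - The tool slowly tipped while pressing, so the far arms of the square lifted 1 to 2 mm during the holds.
  - In the first hold I overcorrected the turn for a moment, and the square may have twisted slightly in the grip.
  - I let go and regripped the square on the bed three times so that it lay flat, and repeated the hold.

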